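# Lock the sample case and hold it square in the imaging stage

### The arm

A 7-joint arm with a two-finger parallel gripper is mounted at the origin on the work surface. World frame = base frame: x ahead of the robot, y to its left, z up, the work surface at z = 0. Lengths are in m, angles in rad, forces in N, time in s.
With the tool pointing down it reaches from about 0.4 to 0.85 m from the base axis. Payload 10.4 kg.
Tool frame: the origin (TCP) lies between the finger pads; the fingertips stand ahead of it and the grasp point (between the pads) lies 3 mm ahead of it (r.tips_ahead is the z of the fingertips in the tool frame, in m); z points along the fingers, y is the line along which they close (so a half turn about z gives the same grasp; the last joint's range is limited). The gripper opens to 87 mm and grips with 3 to 60 N. Pads are 19 mm wide; open, the fingers measure 117 mm over their backs; the gripper's body (75 mm by 190 mm) begins 51 mm behind the grasp point.
Start: joints at [-1.295, 0.332, -0.065, 1.46, 0.022, 1.35, -0.088], TCP at [0.184, 0.597, 0.245] pointing down, gripper open.
Joint ranges: [-2.6, 2.6], [-0.5, 2.12], [-1.47, 1.34], [0.16, 2.42], [-1.27, 4.41], [0.06, 2.06], [-2.6, 2.6]. Speed limits (rad/s): [2.22, 2.22, 2.79, 2.79, 3.14, 3.14, 3.14].

### API

Orientations are given as a unit quaternion [x, y, z, w].
In Python, from bench import telemetry, camera, get_calibration, r gives the robot as it stands.
- The arm moves only by the tool drive_tool, never from a script. Its argument "series" is one flat list of numbers, 7 for each row, row after row: the turn, a rotation vector about the tool's x, y, z in units of 5 degrees (1.0 is 5 degrees), then the shift along the tool's x, y, z in units of 40 mm (1.0 is 40 mm), then the opening, from -1 (shut) to 1 (fully open). A call has 1 to 10 rows; each row is the pose to reach, as a shift and turn from the pose commanded when the call began, along the tool's axes at that moment; what a row does not reach only later rows make up. A row lasts 1/12 s, in which the tool goes at most 41.7 mm and 7.16 degrees, less where a joint would pass 70% of its speed; a pose out of reach is approached as far as the arm can. A call with a gripper value outside its range is refused whole. The fingers move at their own pace and stop on an object; "grip_force" is the grip in N (left out, the last holds). Time passes only in rows, so rows that repeat a pose let the fingers close. It gives the time, the measured TCP pose, the force, the opening and the grip force at its end, in the units of the state.
- telemetry.read_state(): the state, without advancing time (a new reading comes with each control period).
- camera(name): name is "scene" or "top"; returns the picture (420x560x3 uint8, red, green, blue); there is no depth.
- get_calibration(name): a dict with "fovy" (degrees; the focal length in pixels is half the picture's height over the tangent of half this angle, whatever the lens; pixels are square), "cx", "cy" (the principal point, pixels), "dist" ([k1, k2, p1, p2, k3] as OpenCV has them; the pictures are not rectified), "xyz" and "rotation" of the camera in the world. Camera axes: x right, y up, looking along -z (the intrinsics and any distortion apply to the point x, -y, -z); pixel columns grow to the right and rows downward; lengths in m; the calibration is good to about 2 mm. A picture is of the moment at which its call begins. get_calibration takes no time and is no camera call.
- r.close_job(): hands the job in; it is judged then, once.
The state is a dict: "time": time; "joint_positions": joint angles; "joint_vel": joint speeds; "joint_torque": joint torques, N m; "ee_pos": TCP position; "eef_rot": TCP orientation; "ft_force": force on the tool from outside, world axes, zero at the start; "torque": the same for the moment, N m; "width": finger opening in m; "grip_force": force on a finger pad.
Only numpy, scipy, OpenCV 4.12 (cv2) and the standard library are available. Lean on these libraries where they do the work, as an engineer would, in place of code of your own. Each camera call takes 0.05 s, during which the arm holds its last target. There are 200 camera calls.

### The job

Lock the lid of the small metal sample case by swinging its turnbutton a full quarter turn, from lying across the end of the case to pointing along the case over the lid. Then lift the case onto the imaging stage and press it, flat on the plate and lid up, into the corner between the two stops, long side against the long stop and one end against the short stop. Finish while still holding it there, pushed firmly against both stops at once, and leave the two jars standing where they are.

Things in the scene. Friction and masses are not known exactly. Their poses are not given: they have to be found in the camera images.
- case_centre (a point): Centre of the loose sample case: an aluminium box with grey lid, 96 mm long (its x), 60 wide (its y), 56 high, 0.4 to 0.8 kg, standing on the bench lid up. The point is 28 mm above its underside and 28 mm below its flat top. The turnbutton stands 14 mm above the flat top. Grip the case across its 60 mm width, above its middle so that the fingers clear the stops.
- case: The same case: same origin (its centre) and axes as case_centre; x along its length towards the turnbutton end, z up. The last 23 mm of its top at +x are a fixed end block, the rest is the lid.
- pivot (a point): On the turnbutton's vertical pivot axis, 7.5 mm above the case's flat top, on its middle line, 34 mm from its centre to the case's +x. The turnbutton is a dark steel bar 12 mm wide, 1 to 14 mm above the flat top, reaching 28 mm from the pivot at its long end and 12 mm at the other. This point's y axis points along the bar to the long end.
- turnbutton (a joint): Angle of the turnbutton: 0 = bar across the case, long end to the case's +y side (unlocked); it grows anticlockwise seen from above to 1.571 = bar along the case, long end over the lid towards the case's -x (locked), where it meets an end stop. Light friction, 0.025 N m; it stays where it is left.
- stage: Imaging stage, fixed to the bench: aluminium plate 210 mm (its x) by 170 mm (its y), 10 mm thick, with a white window. Neither plate nor stops are slippery: a case pressed hard on one stop sticks there and no longer slides along it to the other, so touch one lightly, close the other gap, then press on both. Origin at the centre of its underside, on the bench. Two steel stops stand on it, at right angles.
- corner (a point): The inner corner of the stage where the faces of the two stops meet, at the level of the plate's upper face, 10 mm above the bench; axes as the stage's. The case belongs on its -x, -y side: seated, the case's centre is 48 mm to -x and 30 mm to -y of it and 28 mm above it.
- long_stop: Steel bar on the stage, 125 mm long along the stage's x, 12 mm thick, 14 mm high above the plate. Origin at the centre of its underside; its face towards the stage's -y takes the long side of the case. Rigid.
- short_stop: Steel bar on the stage, 60 mm long along the stage's y, 12 mm thick, 14 mm high above the plate. Origin at the centre of its underside; its face towards the stage's -x takes one end of the case. Rigid.
- jar_a: Bystander: upright culture jar with a white cap, 52 mm across, 75 mm tall, loose on the bench. Origin at the centre of its underside.
- jar_b: Bystander: a second, equal culture jar. Origin at the centre of its underside.

How it is judged:
By the outcome, as a careful person would: the job done as asked, in the order asked, and still so for the second after the job is handed in, while the arm keeps its last pose, push and grip.
It also fails if it takes over 64 s, if anything falls off the work surface, if the arm or the gripper's body presses on something with over 40 N, if the wrist force passes 120 N, or if a joint passes its speed limit or range.

## Working session

There is one attempt and no reset: what is moved stays moved. The work goes in short steps, Python scripts to look and compute and a tool call to move; the robot and the scene stay as the last step left them, time stands still between calls to the robot, and variables do not carry over. Pictures are saved under pics/ and viewed, at most 10 in all, crops included, and the job is handed in when it is done.

Besides the shell and the picture viewer there is one more tool, called as name(argument=value, ...) on one line, values as JSON. drive_tool: Moves the arm, as the interface text tells. Its arguments: {"type":"object","properties":{"series":{"type":"array"},"grip_force":{"type":"number"}},"required":["series"]}

```bash
ls; mkdir -p pics; python3 - <<'E'
from bench import telemetry, camera, get_calibration, r
import cv2
for n in("scene","top"):
    cv2.imwrite(f"pics/{n}0.png",camera(n)[:,:,::-1]); print(get_calibration(n))
s=telemetry.read_state();print(s,r.tips_ahead)
E
```

```text
pics
{'fovy': 46.656937397884626, 'cx': 275.5123673688602, 'cy': 212.29727261238972, 'dist': array([0.01312581, 0.        , 0.        , 0.        , 0.        ]), 'xyz': array([ 0.96881411, -0.32366667,  0.69119681]), 'rotation': array([0.30817069, 0.12889629, 0.34393716, 0.87756698])}
{'fovy': 50.42959575728352, 'cx': 279.7059164358933, 'cy': 206.63141838396095, 'dist': array([-0.12838338,  0.        ,  0.        ,  0.        ,  0.        ]), 'xyz': array([0.55294434, 0.03127147, 0.99748128]), 'rotation': array([-0.02633989,  0.03714064,  0.71226243, -0.70043487])}
{'time': 0.1, 'joint_positions': array([-1.29457543,  0.33278496, -0.0647308 ,  1.46083005,  0.02159848,
        1.3498771 , -0.08849684]), 'joint_vel': array([-0.00041412,  0.00013899,  0.00030338, -0.00127421,  0.00079246,
       -0.00106548, -0.00018087]), 'joint_torque': array([ 1.07727756e-03, -6.24548793e+01,  2.43297539e-02, -3.90713525e+01,
       -6.13326835e-02,  3.66419891e-02,  9.85507450e-05]), 'ee_pos': array([0.18389048, 0.59702082, 0.24386138]), 'eef_rot': array([ 1.48830140e-01,  9.88862593e-01, -5.98031643e-04, -6.90506580e-05]), 'ft_force': array([ 0.35060748, -0.14594988, -0.70331614]), 'torque': array([-0.01890642, -0.03525813,  0.01119829]), 'grip_force': 0.0, 'width': 0.08703630754010198} 0.022
```

View pics/scene0.png

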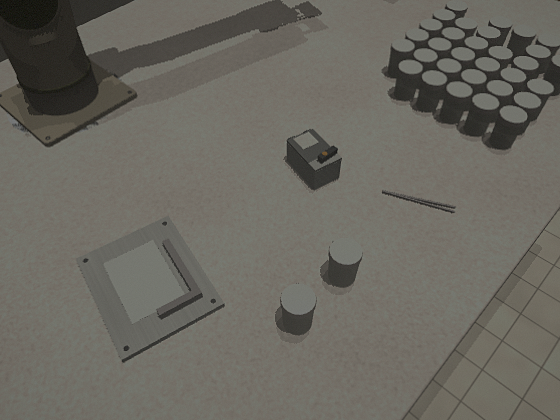

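View pics/top0.png

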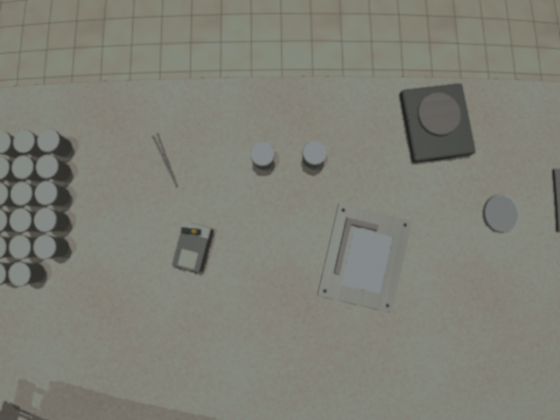

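The top view shows the case near (193,250) with its turnbutton end up at about (196,231). The stage is near (365,258), with its screws at (343,210), (405,225), (388,305) and (325,290). The stops' corner is around (350,222), and the jars are at (263,155) and (315,155). I'll enlarge both for accurate picks.

```bash
cat > h.py <<'E'
import numpy as np, cv2
from bench import get_calibration
from scipy.spatial.transform import Rotation as R
def K(n):
    c=get_calibration(n); f=210/np.tan(np.radians(c['fovy']/2))
    return c,np.array([[f,0,c['cx']],[0,f,c['cy']],[0,0,1]])
def ray(n,px,z):
    c,k=K(n); u=cv2.undistortPoints(np.array(px,float).reshape(-1,1,2),k,c['dist'])[:,0]
    d=R.from_quat(c['rotation']).apply(np.c_[u[:,0],-u[:,1],-np.ones(len(u))])
    return c['xyz']+d*((z-c['xyz'][2])/d[:,2])[:,None]
def proj(n,P):
    c,k=K(n); p=R.from_quat(c['rotation']).inv().apply(np.atleast_2d(P)-c['xyz'])*[1,-1,-1]
    return cv2.projectPoints(p,np.zeros(3),np.zeros(3),k,c['dist'])[0][:,0]
def crop(img,x,y,w,h,s):
    a=cv2.resize(img[y:y+h,x:x+w],None,fx=s,fy=s,interpolation=cv2.INTER_CUBIC)
    return cv2.convertScaleAbs(a,alpha=1.7)
E
python3 - <<'E'
from h import *
t=cv2.imread("pics/top0.png");s=cv2.imread("pics/scene0.png")
a=crop(t,165,215,60,65,6); b=crop(t,315,195,105,125,4)
c=crop(s,275,115,80,80,5)
o=np.zeros((600,790,3),np.uint8); o[:390,:360]=a; o[:500,365:785]=b
cv2.imwrite("pics/c1.png",o)
cv2.imwrite("pics/c2.png",np.hstack([c,crop(s,150,225,80,100,4)[:400]]))
print(proj("top",[[.6,.3,0],[.6,-.1,0]]), ray("top",[[263,155],[315,155]],.075), ray("top",[[343.5,210],[405.5,225],[388,305.5],[325,291]],.01))
E
```

```text
[[153.58685969 227.51886497]
 [331.3331217  224.71676106]] [[ 0.7454097   0.04965952  0.075     ]
 [ 0.74390557 -0.05981568  0.075     ]] [[ 0.63190134 -0.12688711  0.01      ]
 [ 0.59573286 -0.26669578  0.01      ]
 [ 0.41766814 -0.22102932  0.01      ]
 [ 0.45360572 -0.08110693  0.01      ]]
```

View pics/c1.png

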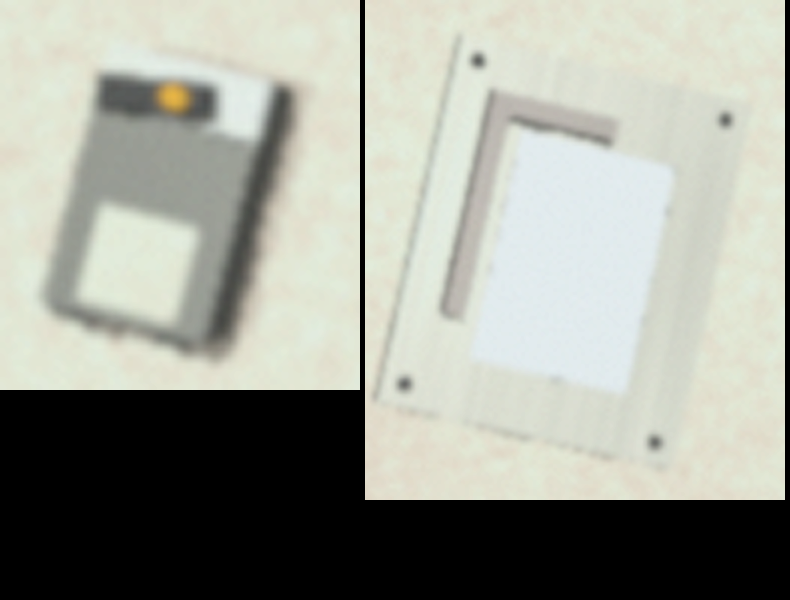

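View pics/c2.png

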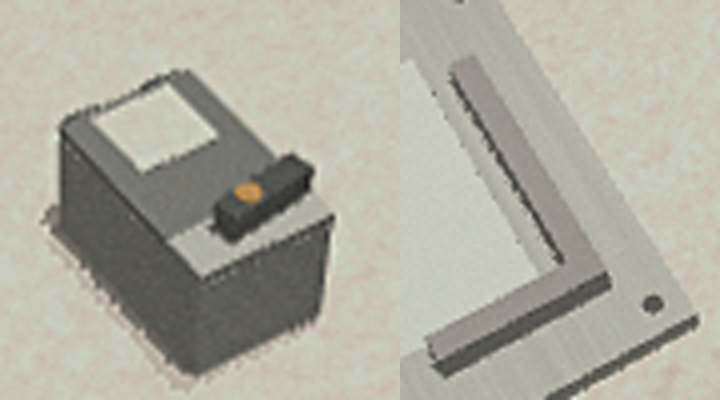

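The crops show the case's top corners at about (105,45), (275,80), (212,345) and (48,308) in the left panel. The yellow pivot screw is at (174,97), with the bar's long end to the left. The stop outline's inner corner is at about (511,120) in the right panel. The scene crops agree. Next I'll fit the poses.

```bash
cat > fit.py <<'E'
from h import *
from scipy.optimize import least_squares
def px(p,x,y,s,ox=0): p=np.array(p,float); return np.c_[(p[:,0]-ox+.5)/s-.5+x,(p[:,1]+.5)/s-.5+y]
def fit(obs,g,zoff=0):  # obs: list (cam, px, local pts); pose x,y,yaw
    def W(v,L): L=np.array(L,float); return np.c_[R.from_euler('z',v[2]).apply(L)+[v[0],v[1],zoff]]
    f=lambda v: np.concatenate([(proj(n,W(v,L))-p).ravel() for n,p,L in obs])
    s=least_squares(f,g,loss='soft_l1'); return s.x,np.round(f(s.x).reshape(-1,2),1)
E
python3 - <<'E'
from fit import *
# case, local z from bench
T=px([[275,80],[212,345],[48,308],[174,97]],165,215,6); Lc=[[48,-30,56],[-48,-30,56],[-48,30,56],[34,0,70]]
S=px([[205,277],[62,128],[333,215],[185,72],[198,375],[249,192]],275,115,5); Ls=[[48,-30,56],[-48,-30,56],[48,30,56],[-48,30,56],[48,-30,0],[34,0,70]]
m=lambda L:np.array(L)/1000
for o in ([("top",T,m(Lc))],[("scene",S,m(Ls))],[("top",T,m(Lc)),("scene",S,m(Ls))]):
    v,e=fit(o,[.55,.2,-.2]); print("case",v,np.degrees(v[2]),e.tolist())
# stage
t=np.array([[343.5,210],[405.5,225],[388,305.5],[325,291]])
P=ray("top",t,.01)[:,:2]; c=P.mean(0); d=P[0]+P[1]-P[2]-P[3]; print("stage centre",c,"yaw",np.degrees(np.arctan2(d[1],d[0])), np.linalg.norm(P[0]-P[1]),np.linalg.norm(P[1]-P[2]))
q=px([[493,90],[617,124],[445,317],[611,141],[466,319],[511,120]],315,195,4,365)
for a,b in zip(ray("top",q,.024),"outer_corner shortend_outer longend_outer shortend_inner longend_inner inner_corner".split()): print(b,a.round(4))
# scene crop2
q=px([[563,264],[606,280],[468,55],[428,340]],150,225,4,400)
for a in ray("scene",q,.024): print(a.round(4))
E
```

```text
case [ 0.55555736  0.20405758 -0.23503083] -13.46627454483795 [[-0.2, -0.2], [0.1, 0.2], [-0.1, -0.0], [0.2, 0.1]]
case [ 0.55755713  0.20702957 -0.24841931] -14.233378118992277 [[-0.2, 0.1], [-0.9, -0.4], [0.7, -0.5], [0.2, -0.9], [-0.2, 1.1], [0.4, 0.5]]
case [ 0.55679379  0.20568893 -0.23547981] -13.491999149618428 [[-0.9, -0.8], [-0.7, -0.4], [-0.9, -0.6], [-0.5, -0.5], [-0.6, 0.3], [-1.9, -0.0], [0.1, -0.6], [-1.0, -0.7], [-0.6, 1.3], [-0.2, 0.6]]
stage centre [ 0.52472702 -0.17392979] yaw -14.392284207563845 0.14441129437449485 0.1838272854701995
outer_corner [ 0.615  -0.1311  0.024 ]
shortend_outer [ 0.595  -0.1995  0.024 ]
longend_outer [ 0.4916 -0.1014  0.024 ]
shortend_inner [ 0.5857 -0.1959  0.024 ]
longend_inner [ 0.4903 -0.1128  0.024 ]
inner_corner [ 0.5983 -0.1406  0.024 ]
[ 0.6019 -0.1402  0.024 ]
[ 0.6196 -0.1336  0.024 ]
[ 0.495  -0.1015  0.024 ]
[ 0.5891 -0.1966  0.024 ]
```

```bash
cat > go.py <<'E'
from h import *
from bench import telemetry
def go(x,y,z,yaw_y,s=None):
    """units to reach TCP (x,y,z) pointing down, tool y at world heading yaw_y deg"""
    s=s or telemetry.read_state(); q=R.from_quat(s['eef_rot']); a=np.radians(yaw_y)
    Y=np.array([np.cos(a),np.sin(a),0]);Z=np.array([0,0,-1.]);X=np.cross(Y,Z)
    t=R.from_matrix(np.c_[X,Y,Z]); rv=np.degrees((q.inv()*t).as_rotvec())/5
    d=q.inv().apply(np.array([x,y,z])-s['ee_pos'])/.04
    print("units",rv.round(2),d.round(3)); return s
def st():
    s=telemetry.read_state(); y=R.from_quat(s['eef_rot']).apply([0,1,0])
    print("t",round(s['time'],2),"pos",s['ee_pos'].round(4),"yawY",np.degrees(np.arctan2(y[1],y[0])).round(2),"w",round(s['width'],4),"F",s['ft_force'].round(2),"T",s['torque'].round(2),"q",s['joint_positions'].round(2))
E
python3 - <<'E'
from go import *; from fit import *
st(); go(.5896,.1976,.15,-13.5)
b=ray("top",px([[101,92],[216,103]],165,215,6),.07); print(b); d=b[0]-b[1]; print(np.linalg.norm(d),np.degrees(np.arctan2(d[1],d[0])))
E
```

```text
t 0.1 pos [0.1839 0.597  0.2439] yawY 72.88 w 0.087 F [ 0.35 -0.15 -0.7 ] T [-0.02 -0.04  0.01] q [-1.29  0.33 -0.06  1.46  0.02  1.35 -0.09]
units [-1.000e-02  1.000e-02  1.728e+01] [-12.632  -6.555   2.355]
[[0.59088888 0.222211   0.07      ]
 [0.58650299 0.18198263 0.07      ]]
0.04046675010856932 83.77791499918592
```

drive_tool(series=[0,0,16.2,-12.6,-6.56,1.5,0,0,0,16.2,-12.6,-6.56,1.5,0,0,0,16.2,-12.6,-6.56,1.5,0,0,0,16.2,-12.6,-6.56,1.5,0,0,0,16.2,-12.6,-6.56,1.5,0,0,0,16.2,-12.6,-6.56,1.5,0,0,0,16.2,-12.6,-6.56,1.5,0,0,0,16.2,-12.6,-6.56,1.5,0,0,0,16.2,-12.6,-6.56,1.5,0,0,0,16.2,-12.6,-6.56,1.5,0], grip_force=15)

```text
time: 0.93
ee_pos: [0.4799, 0.3045, 0.2005]
eef_rot: [0.701, 0.713, -0.0, -0.0]
ft_force: [0.6, 0.8, 0.1]
width: 0.0442
grip_force: 0.0
```

```bash
python3 -c "
from go import *;st();go(.589,.196,.15,-8)"
```

```text
t 0.93 pos [0.4799 0.3045 0.2005] yawY 0.91 w 0.0442 F [0.59 0.76 0.12] T [ 0.02 -0.01 -0.05] q [-0.91  0.24  0.31  1.69 -0.08  1.23 -0.57]
units [-0.   -0.    1.78] [-2.755  2.685  1.262]
```

drive_tool(series=[0,0,1.78,-2.76,2.68,1.26,0,0,0,1.78,-2.76,2.68,1.26,0,0,0,1.78,-2.76,2.68,1.26,0,0,0,1.78,-2.76,2.68,1.26,0,0,0,1.78,-2.76,2.68,1.26,0,0,0,1.78,-2.76,2.68,1.26,0])

```text
time: 1.43
ee_pos: [0.5891, 0.1954, 0.149]
eef_rot: [0.754, 0.657, -0.001, 0.0]
ft_force: [-0.6, 1.6, 0.9]
width: 0.0438
grip_force: 0.0
```

```bash
python3 - <<'E'
from go import *
from bench import camera
st();go(.589,.196,.081,-8)
s=camera("scene")[:,:,::-1];t=camera("top")[:,:,::-1]
cv2.imwrite("pics/d1.png",np.hstack([crop(s,270,90,90,110,4),crop(t,150,195,90,110,4)]))
E
```

```text
t 1.43 pos [0.5891 0.1954 0.149 ] yawY -7.89 w 0.0438 F [-0.62  1.61  0.9 ] T [-0.06  0.07  0.01] q [-0.71  0.41  0.4   1.61 -0.17  1.16 -0.41]
units [-0.02  0.03  0.02] [ 0.019 -0.003  1.7  ]
```

View pics/d1.png

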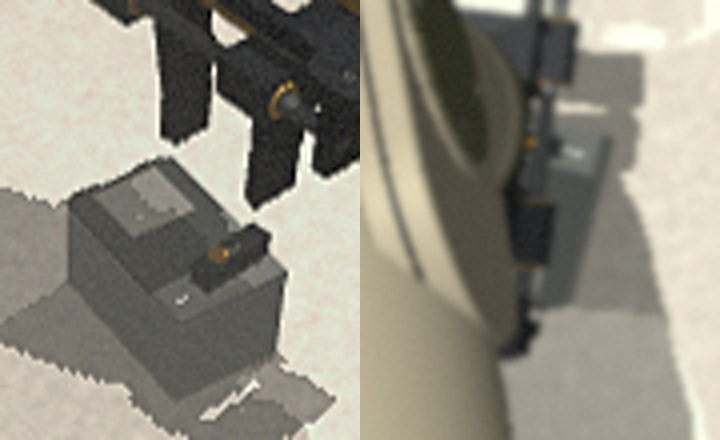

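The scene view shows the open fingers straddling the bar: tips at crop (180,140) and (260,200), pivot screw at (218,254). I'm going down and closing on the bar.

drive_tool(series=[0,0,0,0.03,0,0.8,0,0,0,0,0.03,0,1.5,0,0,0,0,0.03,0,1.7,0,0,0,0,0.03,0,1.7,0,0,0,0,0.03,0,1.7,-1,0,0,0,0.03,0,1.7,-1,0,0,0,0.03,0,1.7,-1,0,0,0,0.03,0,1.7,-1,0,0,0,0.03,0,1.7,-1,0,0,0,0.03,0,1.7,-1], grip_force=10)

```text
time: 2.37
ee_pos: [0.589, 0.1995, 0.0829]
eef_rot: [0.753, 0.658, 0.0, 0.0]
ft_force: [4.2, -0.8, 2.5]
width: 0.0118
grip_force: 9.8
```

```bash
python3 -c "
from go import *;st()"
```

```text
t 2.37 pos [0.589  0.1995 0.0829] yawY -7.64 w 0.0118 F [ 4.15 -0.78  2.54] T [-0.13 -0.69  0.06] q [-0.69  0.48  0.38  1.66 -0.2   1.04 -0.39]
```

drive_tool(series=[0,0,-1,-0.05,0,0,-1,0,0,-2,-0.05,0,0,-1,0,0,-3,-0.05,0,0,-1,0,0,-4,-0.05,0,0,-1,0,0,-5,-0.05,0,0,-1,0,0,-6,-0.05,0,0,-1,0,0,-7,-0.05,0,0,-1,0,0,-8,-0.05,0,0,-1,0,0,-8,-0.05,0,0,-1])

```text
time: 3.12
ee_pos: [0.5876, 0.198, 0.0829]
eef_rot: [0.479, 0.878, -0.0, -0.001]
ft_force: [-6.4, 0.8, 7.3]
width: 0.0119
grip_force: 10.0
```

```bash
python3 -c "
from go import *;st()"
```

```text
t 3.12 pos [0.5876 0.198  0.0829] yawY 32.7 w 0.0119 F [-6.38  0.84  7.32] T [ 0.05  1.33 -0.02] q [-0.59  0.46  0.24  1.66 -0.12  1.04  0.26]
```

drive_tool(series=[0,0,-1,0,0,0,-1,0,0,-2,0,0,0,-1,0,0,-3,0,0,0,-1,0,0,-4,0,0,0,-1,0,0,-5,0,0,0,-1,0,0,-6,0,0,0,-1,0,0,-7,0,0,0,-1,0,0,-8,0,0,0,-1,0,0,-9,0,0,0,-1,0,0,-9.4,0,0,0,-1])

```text
time: 3.95
ee_pos: [0.5884, 0.1972, 0.0828]
eef_rot: [0.09, 0.996, 0.0, 0.0]
ft_force: [-0.2, 0.6, 2.1]
width: 0.0119
grip_force: 10.1
```

```bash
python3 -c "
from go import *;st()
from bench import camera
s=camera('scene')[:,:,::-1]
cv2.imwrite('pics/d2.png',crop(s,270,90,110,110,5))"
```

```text
t 3.95 pos [0.5884 0.1972 0.0828] yawY 79.62 w 0.0119 F [-0.25  0.61  2.15] T [ 0.17  0.17 -0.16] q [-0.47  0.45  0.09  1.65 -0.04  1.04  1.03]
```

View pics/d2.png

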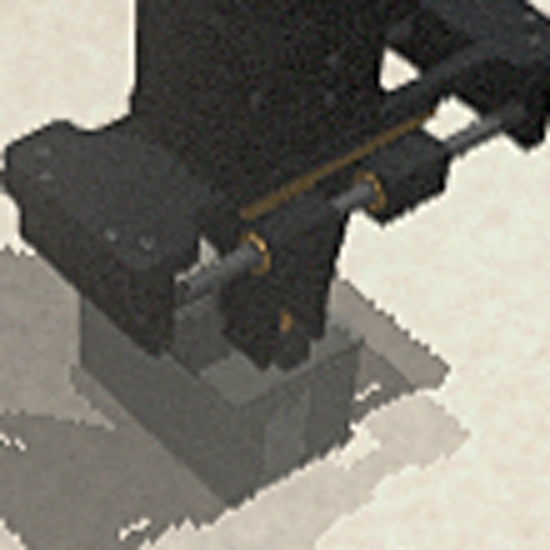

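The view shows the fingers still holding the bar, with the case's end face undisturbed. The bar now points along the case, with a small opposing moment of -0.16 N m. I'll twist a bit further to confirm the end stop.

drive_tool(series=[0,0,-0.4,0,0,0,-1,0,0,-0.8,0,0,0,-1,0,0,-0.8,0,0,0,-1,0,0,-0.8,0,0,0,-1])

```text
time: 4.33
ee_pos: [0.5887, 0.198, 0.0829]
eef_rot: [0.059, 0.998, 0.001, 0.0]
ft_force: [-0.0, 1.3, 4.4]
width: 0.0119
grip_force: 10.0
```

```bash
python3 -c "
from go import *;st()"
```

```text
t 4.33 pos [0.5887 0.198  0.0829] yawY 83.27 w 0.0119 F [-0.04  1.32  4.41] T [ 0.54  0.13 -0.03] q [-0.46  0.45  0.08  1.65 -0.04  1.04  1.08]
```

drive_tool(series=[0,0,0,0,0,0,-0.6,0,0,0,0,0,0,-0.6,0,0,0,0,0,-0.6,-0.4,0,0,0,0,0,-1.5,0,0,0,0,0,0,-2.5,0.5,0,0,0,-1,0,-3,0.9,0,0,0,-1.5,0,-3,0.9])

```text
time: 4.92
ee_pos: [0.6511, 0.1905, 0.2086]
eef_rot: [0.058, 0.998, 0.001, 0.004]
ft_force: [1.1, 0.0, -0.6]
width: 0.0428
grip_force: 0.0
```

```bash
python3 -c "
from go import *;st()
from bench import camera
s=camera('scene')[:,:,::-1];t=camera('top')[:,:,::-1]
cv2.imwrite('pics/d3.png',np.hstack([crop(s,275,115,80,80,5),crop(t,160,210,70,80,5)]))"
```

```text
t 4.92 pos [0.6511 0.1905 0.2086] yawY 83.34 w 0.0428 F [ 1.07  0.01 -0.55] T [-0.02 -0.06  0.02] q [-0.43  0.46  0.1   1.37 -0.05  1.31  1.13]
```

View pics/d3.png

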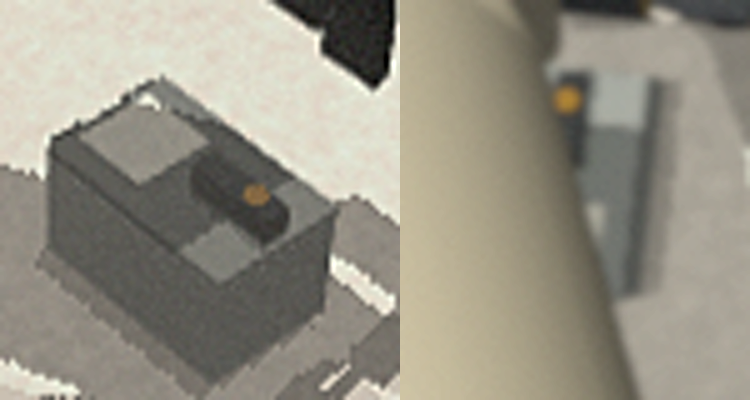

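```bash
python3 - <<'E'
from fit import *
m=lambda L:np.array(L)/1000
S=px([[225,283],[50,143],[333,210],[160,78],[212,388],[256,194]],275,115,5); Ls=[[48,-30,56],[-48,-30,56],[48,30,56],[-48,30,56],[48,-30,0],[34,0,70]]
T=px([[648,75],[628,295],[567,98]],160,210,5,400); Lt=[[48,-30,56],[-48,-30,56],[34,0,70]]
for o in ([("scene",S,m(Ls))],[("scene",S,m(Ls)),("top",T,m(Lt))]):
    v,e=fit(o,[.55,.2,-.2]); print(v,np.degrees(v[2]),e.tolist())
# predicted bar top corners at locked and 10 deg short, in crop px
for th in(90,80):
    L=R.from_euler('z',th,degrees=True).apply(m([[6,28,14],[-6,28,14],[-6,-12,14],[6,-12,14]]))+[.034,0,.056]
    P=R.from_euler('z',v[2]).apply(L)+[v[0],v[1],0]; print(th,((proj("scene",P)-[275,115]+.5)*5-.5).round(0).tolist())
c=R.from_euler('z',v[2]).apply([.0,0,0])+[v[0],v[1],0];print(c)
E
```

```text
[ 0.55890902  0.20299276 -0.11373459] -6.516511788405552 [[-0.8, 0.2], [-0.9, 0.6], [1.1, -0.7], [0.4, -0.5], [0.1, -0.2], [0.1, 0.5]]
[ 0.55893398  0.20206339 -0.10872222] -6.229324177666005 [[-1.0, 0.4], [-1.2, 0.9], [0.9, -0.5], [-0.0, -0.2], [-0.0, 0.1], [-0.2, 0.8], [-0.5, -0.7], [-1.2, 0.7], [-0.2, -0.3]]
90 [[213.0, 150.0], [190.0, 165.0], [266.0, 223.0], [290.0, 207.0]]
80 [[226.0, 146.0], [198.0, 158.0], [260.0, 224.0], [288.0, 212.0]]
[0.55893398 0.20206339 0.        ]
```

The two views show the bar lying along the case; its corners match the predicted locked pose within 2 crop pixels. The case turned to about -6.5°, and the tool is already aligned with it. Next I'll grip the case.

```bash
python3 -c "
from go import *;go(.558,.202,.12,83.4);go(.558,.202,.043,83.4)"
```

```text
units [-0.01  0.03 -0.05] [2.351 0.059 2.068]
units [-0.01  0.03 -0.05] [2.356 0.061 3.993]
```

drive_tool(series=[0,0,0,1.2,0.06,1,1,0,0,0,2.0,0.06,1.6,1,0,0,0,2.35,0.06,2.06,1,0,0,0,2.35,0.06,2.06,1,0,0,0,2.35,0.06,2.06,1,0,0,0,2.35,0.06,2.06,1])

```text
time: 5.52
ee_pos: [0.5552, 0.2037, 0.1203]
eef_rot: [0.058, 0.998, -0.0, 0.0]
ft_force: [-0.2, -0.0, 0.6]
width: 0.0849
grip_force: 0.0
```

```bash
python3 -c "
from go import *;st();go(.558,.202,.043,83.4)"
```

```text
t 5.52 pos [0.5552 0.2037 0.1203] yawY 83.34 w 0.0849 F [-0.16 -0.01  0.56] T [ 0.05 -0.08 -0.02] q [-0.49  0.35  0.07  1.7  -0.03  1.08  1.05]
units [-0.    0.01 -0.01] [-0.075 -0.033  1.932]
```

drive_tool(series=[0,0,0,-0.05,-0.03,0.8,1,0,0,0,-0.05,-0.03,1.5,1,0,0,0,-0.05,-0.03,1.95,1,0,0,0,-0.05,-0.03,1.95,1,0,0,0,-0.05,-0.03,1.95,0.2,0,0,0,-0.05,-0.03,1.95,-0.2,0,0,0,-0.05,-0.03,1.95,-1,0,0,0,-0.05,-0.03,1.95,-1,0,0,0,-0.05,-0.03,1.95,-1,0,0,0,-0.05,-0.03,1.95,-1], grip_force=45)

```text
time: 6.35
ee_pos: [0.5574, 0.2023, 0.0431]
eef_rot: [0.058, 0.998, 0.0, 0.001]
ft_force: [-0.9, -0.8, 6.4]
width: 0.0598
grip_force: 45.0
```

```bash
python3 -c "
from go import *;st()"
```

```text
t 6.35 pos [0.5574 0.2023 0.0431] yawY 83.34 w 0.0598 F [-0.87 -0.76  6.4 ] T [-0.43  0.25 -0.09] q [-0.48  0.45  0.07  1.76 -0.04  0.94  1.06]
```

drive_tool(series=[0,0,0,0,0,-0.8,-1,0,0,0,0,0,-1.6,-1,0,0,0,0,0,-2.2,-1,0,0,0,0,0,-2.2,-1])

```text
time: 6.68
ee_pos: [0.5589, 0.2033, 0.1349]
eef_rot: [0.058, 0.998, 0.002, 0.003]
ft_force: [2.6, 0.4, -4.8]
width: 0.0593
grip_force: 45.0
```

```bash
python3 -c "
from go import *;st();go(.5295,-.1651,.13,75.6)"
```

```text
t 6.68 pos [0.5589 0.2033 0.1349] yawY 83.35 w 0.0593 F [ 2.57  0.43 -4.79] T [ 0.05 -0.24  0.07] q [-0.49  0.34  0.07  1.69 -0.03  1.11  1.05]
units [0.05 0.07 1.55] [-0.335 -9.232  0.089]
```

drive_tool(series=[0,0,0.2,0,-0.5,0,-1,0,0,0.4,0,-1.2,0,-1,0,0,0.6,0,-2.0,0,-1,0,0,0.8,-0.1,-2.8,0,-1,0,0,1.0,-0.1,-3.6,0,-1,0,0,1.2,-0.2,-4.4,0,-1,0,0,1.4,-0.2,-5.2,0,-1,0,0,1.55,-0.3,-6.0,0,-1,0,0,1.55,-0.3,-6.6,0,-1,0,0,1.55,-0.3,-6.9,0,-1])

```text
time: 7.52
ee_pos: [0.5347, -0.0775, 0.1279]
eef_rot: [0.128, 0.992, -0.001, -0.002]
ft_force: [-0.5, -0.0, -7.4]
width: 0.0597
grip_force: 45.0
```

```bash
python3 -c "
from go import *;st();go(.5295,-.1651,.11,75.6)"
```

```text
t 7.52 pos [ 0.5347 -0.0775  0.1279] yawY 75.35 w 0.0597 F [-0.49 -0.04 -7.38] T [-0.06 -0.01 -0.06] q [-0.16  0.25  0.25  1.84 -0.07  1.07  1.43]
units [-0.03 -0.03 -0.05] [-0.43  -2.15   0.452]
```

drive_tool(series=[0,0,0,-0.1,-0.5,0,-1,0,0,0,-0.2,-1.1,0.1,-1,0,0,0,-0.4,-1.7,0.4,-1,0,0,0,-0.4,-2.15,0.5,-1,0,0,0,-0.4,-2.15,0.5,-1,0,0,0,-0.4,-2.15,0.5,-1,0,0,0,-0.4,-2.15,0.5,-1])

```text
time: 8.1
ee_pos: [0.5303, -0.1594, 0.1088]
eef_rot: [0.125, 0.992, 0.0, -0.001]
ft_force: [0.4, -0.1, -6.4]
width: 0.0597
grip_force: 45.0
```

```bash
python3 -c "
from go import *;st();go(.5295,-.1651,.056,75.6)
from bench import camera
s=camera('scene')[:,:,::-1]
cv2.imwrite('pics/e1.png',crop(s,80,170,160,150,5))"
```

```text
t 8.1 pos [ 0.5303 -0.1594  0.1088] yawY 75.65 w 0.0597 F [ 0.41 -0.1  -6.36] T [ 0.06 -0.04  0.03] q [-0.04  0.3   0.29  1.82 -0.1   1.04  1.61]
units [ 0.01 -0.02  0.01] [-0.018 -0.145  1.319]
```

View pics/e1.png

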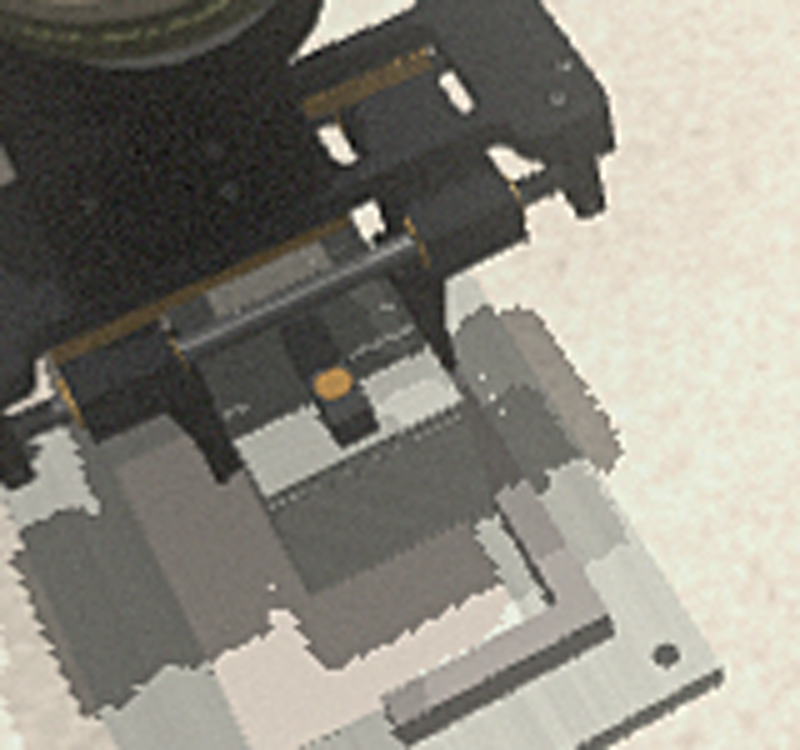

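The case hangs level with its lid locked. Its +x top edge runs from (267,503) to (467,405), and the stops' inner corner is at about (553,605), clear ahead. Lowering.

drive_tool(series=[0,0,0,0,-0.14,0.4,-1,0,0,0,0,-0.14,0.8,-1,0,0,0,0,-0.14,1.1,-1,0,0,0,0,-0.14,1.25,-1,0,0,0,0,-0.14,1.3,-1,0,0,0,0,-0.14,1.3,-1])

```text
time: 8.65
ee_pos: [0.5295, -0.1653, 0.0577]
eef_rot: [0.125, 0.992, 0.0, -0.0]
ft_force: [0.1, 0.3, -6.7]
width: 0.0598
grip_force: 45.0
```

```bash
python3 -c "
from go import *;st()"
```

```text
t 8.65 pos [ 0.5295 -0.1653  0.0577] yawY 75.66 w 0.0598 F [ 0.08  0.34 -6.72] T [-0.02  0.04  0.01] q [-0.02  0.37  0.28  1.86 -0.13  0.93  1.64]
```

drive_tool(series=[0,0,0,0,0.1,0.03,-1,0,0,0,0,0.2,0.03,-1,0,0,0,0,0.22,0.03,-1,0,0,0,0,0.22,0.03,-1])

```text
time: 8.98
ee_pos: [0.5322, -0.1566, 0.0573]
eef_rot: [0.125, 0.992, 0.0, 0.0]
ft_force: [-0.3, 0.6, -7.8]
width: 0.0597
grip_force: 45.0
```

drive_tool(series=[0,0,0,0,0.03,0,-1,0,0,0,0,0.05,0,-1,0,0,0,0,0.05,0,-1])

```text
time: 9.23
ee_pos: [0.5323, -0.1553, 0.0569]
eef_rot: [0.125, 0.992, 0.0, 0.0]
ft_force: [0.4, -0.4, -6.2]
width: 0.0596
grip_force: 45.0
```

```bash
python3 -c "
from go import *;st()"
```

```text
t 9.23 pos [ 0.5323 -0.1553  0.0569] yawY 75.62 w 0.0596 F [ 0.36 -0.42 -6.23] T [-0.02 -0.01 -0.06] q [-0.04  0.37  0.28  1.86 -0.12  0.93  1.62]
```

Not in contact yet; continuing in small steps.

drive_tool(series=[0,0,0,0,0.02,0,-1,0,0,0,0,0.04,0,-1,0,0,0,0,0.04,0,-1])

```text
time: 9.48
ee_pos: [0.5326, -0.1539, 0.0568]
eef_rot: [0.125, 0.992, -0.0, -0.0]
ft_force: [-0.8, 0.1, -7.4]
width: 0.0594
grip_force: 45.0
```

drive_tool(series=[0,0,0,0,0.02,0,-1,0,0,0,0,0.04,0,-1,0,0,0,0,0.04,0,-1])

```text
time: 9.73
ee_pos: [0.5326, -0.1537, 0.0568]
eef_rot: [0.126, 0.992, -0.001, -0.0]
ft_force: [-1.4, -4.9, -5.8]
width: 0.0596
grip_force: 45.0
```

```bash
python3 -c "
from go import *;st()"
```

```text
t 9.73 pos [ 0.5326 -0.1537  0.0568] yawY 75.57 w 0.0596 F [-1.43 -4.9  -5.76] T [-1.3   0.33  0.24] q [-0.04  0.37  0.28  1.86 -0.12  0.93  1.61]
```

drive_tool(series=[0,0,-0.18,0,-0.06,0,-1,0,0,-0.18,-0.1,-0.06,0.02,-1,0,0,-0.18,-0.2,-0.06,0.05,-1,0,0,-0.18,-0.25,-0.06,0.05,-1,0,0,-0.18,-0.25,-0.06,0.05,-1])

```text
time: 10.15
ee_pos: [0.5427, -0.157, 0.0546]
eef_rot: [0.117, 0.993, 0.0, 0.0]
ft_force: [-0.4, -0.2, -6.9]
width: 0.0596
grip_force: 45.0
```

drive_tool(series=[0,0,0,0,0.02,0,-1,0,0,0,0,0.05,0,-1,0,0,0,0,0.05,0,-1])

```text
time: 10.4
ee_pos: [0.5424, -0.1565, 0.0548]
eef_rot: [0.118, 0.993, -0.001, 0.0]
ft_force: [0.6, -5.5, -8.3]
width: 0.06
grip_force: 45.0
```

```bash
python3 -c "
from go import *;st()"
```

```text
t 10.4 pos [ 0.5424 -0.1565  0.0548] yawY 76.42 w 0.06 F [ 0.61 -5.5  -8.33] T [-1.46 -0.17 -0.3 ] q [-0.03  0.39  0.28  1.83 -0.13  0.93  1.63]
```

drive_tool(series=[0,0,0.085,0,-0.04,0,-1,0,0,0.085,0,-0.04,0.04,-1,0,0,0.085,0,-0.04,0.06,-1,0,0,0.085,0,-0.04,0.06,-1])

```text
time: 10.73
ee_pos: [0.5422, -0.1566, 0.0531]
eef_rot: [0.121, 0.993, 0.0, 0.0]
ft_force: [-4.9, 0.3, 4.5]
width: 0.0595
grip_force: 45.0
```

```bash
python3 -c "
from go import *;st()"
```

```text
t 10.73 pos [ 0.5422 -0.1566  0.0531] yawY 76.08 w 0.0595 F [-4.94  0.3   4.54] T [-0.26  0.9  -0.19] q [-0.03  0.39  0.28  1.84 -0.13  0.93  1.63]
```

drive_tool(series=[0,0,0,0,0,-0.03,-1,0,0,0,-0.02,0,-0.03,-1,0,0,0,-0.04,0,-0.03,-1,0,0,0,-0.04,0,-0.03,-1])

```text
time: 11.07
ee_pos: [0.5438, -0.1569, 0.0533]
eef_rot: [0.121, 0.993, 0.0, -0.0]
ft_force: [-0.1, -0.1, -6.2]
width: 0.0599
grip_force: 45.0
```

```bash
python3 -c "
from go import *;st()"
```

```text
t 11.07 pos [ 0.5438 -0.1569  0.0533] yawY 76.1 w 0.0599 F [-0.1  -0.1  -6.23] T [-0.01 -0.04  0.  ] q [-0.03  0.39  0.28  1.83 -0.13  0.93  1.63]
```

Just above the plate with no stop contact. Advancing along x in small steps.

drive_tool(series=[0,0,0,-0.02,0,0,-1,0,0,0,-0.04,0,0,-1,0,0,0,-0.04,0,0,-1])

```text
time: 11.32
ee_pos: [0.5455, -0.1574, 0.0535]
eef_rot: [0.121, 0.993, 0.0, 0.0]
ft_force: [-0.7, -0.3, -6.8]
width: 0.0594
grip_force: 45.0
```

drive_tool(series=[0,0,0,-0.02,0,0,-1,0,0,0,-0.04,0,0,-1,0,0,0,-0.04,0,0,-1])

```text
time: 11.57
ee_pos: [0.5467, -0.1578, 0.0535]
eef_rot: [0.121, 0.993, 0.0, -0.0]
ft_force: [-0.9, 1.2, -6.4]
width: 0.0594
grip_force: 45.0
```

```bash
python3 -c "
from go import *;st()"
```

```text
t 11.57 pos [ 0.5467 -0.1578  0.0535] yawY 76.08 w 0.0594 F [-0.95  1.19 -6.37] T [ 0.15  0.23 -0.05] q [-0.03  0.4   0.28  1.82 -0.13  0.94  1.63]
```

drive_tool(series=[0,0,0,-0.02,0,0,-1,0,0,0,-0.04,0,0,-1,0,0,0,-0.04,0,0,-1])

```text
time: 11.82
ee_pos: [0.5469, -0.1578, 0.0533]
eef_rot: [0.121, 0.993, 0.0, -0.002]
ft_force: [-8.1, 3.0, -0.5]
width: 0.0595
grip_force: 45.0
```

```bash
python3 -c "
from go import *;st()"
```

```text
t 11.82 pos [ 0.5469 -0.1578  0.0533] yawY 76.07 w 0.0595 F [-8.09  3.04 -0.5 ] T [ 0.52  1.73 -0.19] q [-0.03  0.4   0.27  1.82 -0.13  0.94  1.63]
```

drive_tool(series=[0,0,0,0.035,0,0,-1,0,0,0,0.035,0.02,0,-1,0,0,0,0.035,0.04,0,-1,0,0,0,0.035,0.05,0.02,-1,0,0,0,0.035,0.05,0.02,-1])

```text
time: 12.23
ee_pos: [0.5469, -0.1574, 0.0531]
eef_rot: [0.122, 0.993, -0.001, -0.0]
ft_force: [-7.0, -2.9, 1.0]
width: 0.0595
grip_force: 45.0
```

```bash
python3 -c "
from go import *;st()"
```

```text
t 12.23 pos [ 0.5469 -0.1574  0.0531] yawY 75.99 w 0.0595 F [-7.01 -2.93  1.  ] T [-0.73  1.25 -0.28] q [-0.03  0.4   0.28  1.82 -0.13  0.94  1.63]
```

drive_tool(series=[0,0,0,0.03,0,-0.01,-1,0,0,0,0.04,0,-0.02,-1,0,0,0,0.04,0.01,-0.02,-1,0,0,0,0.04,0.02,-0.02,-1,0,0,0,0.04,0.02,-0.02,-1])

```text
time: 12.65
ee_pos: [0.5462, -0.1571, 0.0538]
eef_rot: [0.122, 0.993, -0.001, 0.001]
ft_force: [-0.9, -8.5, -7.4]
width: 0.06
grip_force: 45.0
```

```bash
cat >> go.py <<'E'
def sf():
    s=telemetry.read_state(); q=R.from_euler('z',-14,degrees=True).inv()
    print("stage pos",q.apply(s['ee_pos']).round(4),"F",q.apply(s['ft_force']).round(1))
E
python3 -c "
from go import *;st();sf()"
```

```text
t 12.65 pos [ 0.5462 -0.1571  0.0538] yawY 75.97 w 0.06 F [-0.94 -8.53 -7.43] T [-1.83  0.28 -0.34] q [-0.03  0.4   0.28  1.83 -0.13  0.93  1.63]
stage pos [ 0.568  -0.0203  0.0538] F [ 1.2 -8.5 -7.4]
```

drive_tool(series=[0,0,0.05,0,-0.04,0,-1,0,0,0.05,0,-0.04,0.02,-1,0,0,0.05,0,-0.02,0.02,-1,0,0,0.05,0,-0.02,0.02,-1])

```text
time: 12.98
ee_pos: [0.5461, -0.1571, 0.0531]
eef_rot: [0.124, 0.992, -0.001, 0.001]
ft_force: [-1.2, -6.7, -3.5]
width: 0.0597
grip_force: 45.0
```

```bash
python3 -c "
from go import *;st();sf()"
```

```text
t 12.98 pos [ 0.5461 -0.1571  0.0531] yawY 75.79 w 0.0597 F [-1.18 -6.71 -3.53] T [-1.52  0.3   0.01] q [-0.03  0.4   0.28  1.83 -0.13  0.93  1.62]
stage pos [ 0.5679 -0.0203  0.0531] F [ 0.5 -6.8 -3.5]
```

drive_tool(series=[0,0,0,0,-0.025,0,-1,0,0,0,-0.02,-0.025,0,-1,0,0,0,-0.04,-0.025,0,-1,0,0,0,-0.06,-0.025,0,-1,0,0,0,-0.06,-0.025,0,-1])

```text
time: 13.4
ee_pos: [0.5463, -0.1572, 0.0531]
eef_rot: [0.123, 0.992, 0.0, -0.002]
ft_force: [-13.8, -1.3, 9.8]
width: 0.0596
grip_force: 45.0
```

```bash
python3 -c "
from go import *;st();sf()"
```

```text
t 13.4 pos [ 0.5463 -0.1572  0.0531] yawY 75.81 w 0.0596 F [-13.85  -1.32   9.84] T [-0.27  2.77 -0.03] q [-0.03  0.4   0.28  1.82 -0.13  0.94  1.63]
stage pos [ 0.5681 -0.0204  0.0531] F [-13.1  -4.6   9.8]
```

drive_tool(series=[0,0,0,0.05,0,-0.03,-1,0,0,0,0.05,-0.02,-0.04,-1,0,0,0,0.04,-0.02,-0.04,-1,0,0,0,0.02,-0.02,-0.04,-1,0,0,0,0,-0.02,-0.04,-1,0,0,0,0,-0.02,-0.04,-1])

```text
time: 13.9
ee_pos: [0.547, -0.1574, 0.054]
eef_rot: [0.123, 0.992, 0.0, -0.001]
ft_force: [-7.0, -0.7, -2.6]
width: 0.0597
grip_force: 45.0
```

```bash
python3 -c "
from go import *;st();sf()"
```

```text
t 13.9 pos [ 0.547  -0.1574  0.054 ] yawY 75.84 w 0.0597 F [-6.99 -0.71 -2.63] T [-0.15  1.33 -0.14] q [-0.03  0.4   0.28  1.82 -0.13  0.94  1.63]
stage pos [ 0.5689 -0.0204  0.054 ] F [-6.6 -2.4 -2.6]
```

drive_tool(series=[0,0,0,0.02,0,0,-1,0,0,0,0.02,0,0.02,-1,0,0,0,0.02,0,0.03,-1,0,0,0,0.02,0,0.03,-1])

```text
time: 14.23
ee_pos: [0.5469, -0.1574, 0.0531]
eef_rot: [0.123, 0.992, 0.0, -0.0]
ft_force: [-3.8, 0.4, -2.4]
width: 0.0598
grip_force: 45.0
```

```bash
python3 -c "
from go import *;st();sf()"
```

```text
t 14.23 pos [ 0.5469 -0.1574  0.0531] yawY 75.85 w 0.0598 F [-3.78  0.36 -2.36] T [-0.02  0.95 -0.09] q [-0.03  0.4   0.28  1.82 -0.13  0.94  1.63]
stage pos [ 0.5688 -0.0205  0.0531] F [-3.8 -0.6 -2.4]
```

drive_tool(series=[0,0,0,0,0.03,0,-1,0,0,0,0,0.06,0,-1,0,0,0,-0.02,0.07,0,-1,0,0,0,-0.04,0.08,0,-1,0,0,0,-0.06,0.08,0,-1,0,0,0,-0.06,0.08,0,-1])

```text
time: 14.73
ee_pos: [0.5471, -0.1573, 0.0532]
eef_rot: [0.124, 0.992, -0.001, -0.003]
ft_force: [-19.4, -4.9, 10.8]
width: 0.0596
grip_force: 45.0
```

```bash
python3 -c "
from go import *;st();sf()"
```

```text
t 14.73 pos [ 0.5471 -0.1573  0.0532] yawY 75.74 w 0.0596 F [-19.43  -4.93  10.78] T [-1.08  3.98  0.25] q [-0.03  0.4   0.28  1.82 -0.13  0.94  1.62]
stage pos [ 0.5689 -0.0203  0.0532] F [-17.7  -9.5  10.8]
```

drive_tool(series=[0,0,0,0,0.03,0,-1,0,0,0,0,0.06,0,-1,0,0,0,0,0.08,0,-1,0,0,0,0,0.08,0,-1,0,0,0,0,0.08,0,-1])

```text
time: 15.15
ee_pos: [0.5472, -0.1572, 0.0532]
eef_rot: [0.125, 0.992, -0.003, -0.003]
ft_force: [-21.6, -13.9, 10.6]
width: 0.0594
grip_force: 45.0
```

```bash
python3 -c "
from go import *;st();sf();go(.5471,-.1573,.0532,75.75)
from bench import camera
s=camera('scene')[:,:,::-1]
cv2.imwrite('pics/f1.png',crop(s,100,180,130,120,6))"
```

```text
t 15.15 pos [ 0.5472 -0.1572  0.0532] yawY 75.64 w 0.0594 F [-21.6  -13.93  10.61] T [-2.9   4.37  0.65] q [-0.04  0.4   0.28  1.82 -0.13  0.94  1.62]
stage pos [ 0.5689 -0.0201  0.0532] F [-17.6 -18.7  10.6]
units [-0.07 -0.06 -0.02] [ 0.001 -0.004  0.001]
```

View pics/f1.png

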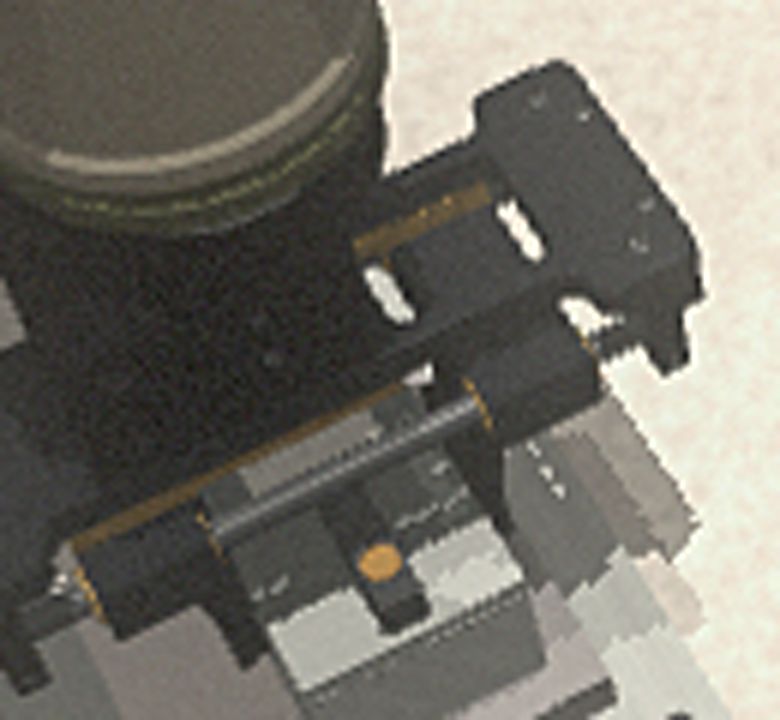

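The case is in the corner, lid locked, with the bar along the case and the screw at (380,562). Forces on the stops are 17.6 and 18.7 N. The tool leans 0.3° and yaws 0.2° from compliance, so I'll trim those out.

drive_tool(series=[-0.05,-0.05,-0.04,0,0,0,-1,-0.1,-0.1,-0.08,0,0,0,-1,-0.1,-0.1,-0.08,0,0,0,-1,-0.1,-0.1,-0.08,0,0,0,-1])

```text
time: 15.53
ee_pos: [0.547, -0.1574, 0.0531]
eef_rot: [0.123, 0.992, 0.001, 0.002]
ft_force: [-20.5, -12.3, 10.5]
width: 0.0596
grip_force: 45.1
```

```bash
python3 -c "
from go import *;st();sf();go(.5471,-.1573,.0532,75.8)"
```

```text
t 15.53 pos [ 0.547  -0.1574  0.0531] yawY 75.92 w 0.0596 F [-20.53 -12.31  10.54] T [-3.63  4.79 -0.68] q [-0.03  0.4   0.27  1.83 -0.14  0.93  1.63]
stage pos [ 0.5688 -0.0204  0.0531] F [-16.9 -16.9  10.5]
units [0.04 0.04 0.02] [-0.002  0.003 -0.003]
```

drive_tool(series=[0.04,0.04,0.04,0,0,0,-1,0.04,0.04,0.04,0,0.01,0,-1,0.04,0.04,0.04,0,0.01,0,-1,0.04,0.04,0.04,0,0.01,0,-1])

```text
time: 15.87
ee_pos: [0.5471, -0.1573, 0.0531]
eef_rot: [0.124, 0.992, -0.0, -0.0]
ft_force: [-20.0, -15.1, 9.6]
width: 0.0598
grip_force: 45.0
```

```bash
python3 -c "
from go import *;st();sf();go(.5471,-.1573,.0532,75.8)"
```

```text
t 15.87 pos [ 0.5471 -0.1573  0.0531] yawY 75.75 w 0.0598 F [-20.01 -15.06   9.61] T [-3.3   4.56  0.02] q [-0.03  0.4   0.28  1.82 -0.13  0.94  1.62]
stage pos [ 0.5689 -0.0203  0.0531] F [-15.8 -19.5   9.6]
units [-0.01  0.   -0.01] [-0.001 -0.    -0.003]
```

```bash
python3 -c "
from bench import r;print(r.close_job())"
```

```text
the job is handed in; nothing more can be done
None
```

The lid is locked and the case sits flat in the stage corner, held with about 16 N on the short stop and 20 N on the long stop; the arm never went near the jars, and I handed the job in at about 16 s.

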